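# Load a leaf drill jig with copper tubes and lock it with the T-key

## Robot

A 6-joint arm with a two-finger parallel gripper is mounted at the origin on the work surface. World frame = base frame: x ahead of the robot, y to its left, z up, the work surface at z = 0. Lengths are in m, angles in degrees, forces in N, time in s.
With the tool pointing down it reaches from about 0.325 to 0.925 m from the base axis. Payload 3.1 kg.
Tool frame: the origin (TCP) lies midway between the tips of the shut fingers; the grasp point (between the pads) lies 19 mm behind it; z points along the fingers, y is the direction in which the jaws open and shut (so a half turn about z gives the same grasp; the last joint's range is limited). The gripper opens to 85 mm and grips with 20 to 120 N. Pads are 22 mm wide; open, the fingers measure 114 mm over their backs; the gripper's body (76 mm by 85 mm) begins 54 mm behind the grasp point. The pads swing forward as they close: fully open they stand 13 mm farther back than shut.
Start: joints at [-77.475, 12.427, 92.441, -0, 75.132, -6.429], TCP at [0.203, -0.591, 0.231] pointing down, gripper open.
Joint ranges: [-157.48, 157.48], [-44.54, 120.13], [17.64, 146.25], [-64.5, 244.5], [7.68, 150.69], [-147.95, 147.95]. Speed limits (degrees/s): [159.86, 159.86, 180, 180, 180, 180].

## Interface

Orientations are given as [roll, pitch, yaw] about the fixed x, y, z axes, in that order (R = Rz(yaw) Ry(pitch) Rx(roll)).
In Python, from workcell import robot gives the robot as it stands. Calls block until the motion is done:
- robot.movep(position, orientation): joint-space move of the TCP to a pose.
- robot.line_to(position, rot=None, velocity=0.15, f_stop=None): straight line of the TCP; rot=None keeps the orientation; velocity is the mean speed in m/s. With f_stop (N) it stops when the force on the tool has changed by that much, and returns True; else False.
- robot.goto_joints(angles): joint-space move.
- robot.move_gripper(opening, strength=None): finger opening in m; strength is the grip in N (None keeps the last); returns when the fingers have stopped.
- robot.wait(seconds).
- robot.inverse_kinematics(position, orientation): joint angles nearest the present ones, or None.
- robot.get_obs(): the state.
- robot.capture(name): name is "side" or "top" or "wrist"; returns a dict with "img" (420x560x3 uint8, red, green, blue), "z_map" (420x560 float32, m along the optical axis (not along the pixel's ray), 0 where there is no reading), "fx", "fy", "cx", "cy" (pixels), "extrinsics" (4x4, takes a point from camera to world coordinates). Camera axes: x right, y down, z forward; pixel columns grow to the right and rows downward; lengths in m; the calibration is good to about 2 mm. A picture is of the moment at which its call begins.
A pose or a line that the arm cannot do raises robot.IKError and nothing moves.
- robot.hand_in(): hands the job in, once; it reports no verdict.
The state is a dict: "time_s": time; "joint_positions": joint angles; "joint_vel": joint speeds; "joint_efforts": joint torques, N m; "position": TCP position; "tcp_rot": TCP orientation; "ft_force": force on the tool from outside, world axes, zero at the start; "moment": the same for the moment, N m; "width": finger opening in m.
Only numpy, scipy, OpenCV 4.12 (cv2) and the standard library are available. Lean on these libraries where they do the work, as an engineer would, in place of code of your own. Each camera call takes 0.05 s, during which the arm holds its last target.

## Task

Get the drill jig ready for the press: stand every copper tube on the bench upright in a pocket of the green jig, one to a pocket and fully home, then swing the hinged aluminium leaf down over them until it is shut. Take the orange-handled T-key from its wooden stand, pass its T-head down through the window of the leaf and the slot beneath until its collar rests on the leaf, and turn it a quarter turn so that the head lies across the slot and locks the leaf. Leave the key upright in place and do not disturb the oil can, the hammer or the loose copper strip.

Things in the scene. Friction and masses are not known exactly. Their poses are not given: they have to be found in the camera images.
- jig: fixed drill jig, heading varies. Origin on the bench; x across, y along it to the hinge, z up. Green block with six pockets: x -116 to 116, y -90 to 55 mm, 36 mm high. Hinge posts at x +-106, y 69, 80 mm high. Lock housing: x -50 to 50, y -150 to -90, a hollow box 63 mm high whose 10 mm steel top has the slot.
- pocket0 (a point): centre of the floor of a round pocket in the jig (jig x +76, y +15 mm). The pocket is 54 mm in diameter and 26 mm deep with a small chamfer, its mouth on the jig's 36 mm high green block; a seated tube's origin lies on this point and the tube stands 24 mm out of the block.
- pocket1 (a point): centre of the floor of a round pocket in the jig (jig x 0, y +15 mm). The pocket is 54 mm in diameter and 26 mm deep with a small chamfer, its mouth on the jig's 36 mm high green block; a seated tube's origin lies on this point and the tube stands 24 mm out of the block.
- pocket2 (a point): centre of the floor of a round pocket in the jig (jig x -76, y +15 mm). The pocket is 54 mm in diameter and 26 mm deep with a small chamfer, its mouth on the jig's 36 mm high green block; a seated tube's origin lies on this point and the tube stands 24 mm out of the block.
- pocket3 (a point): centre of the floor of a round pocket in the jig (jig x +76, y -55 mm). The pocket is 54 mm in diameter and 26 mm deep with a small chamfer, its mouth on the jig's 36 mm high green block; a seated tube's origin lies on this point and the tube stands 24 mm out of the block.
- pocket4 (a point): centre of the floor of a round pocket in the jig (jig x 0, y -55 mm). The pocket is 54 mm in diameter and 26 mm deep with a small chamfer, its mouth on the jig's 36 mm high green block; a seated tube's origin lies on this point and the tube stands 24 mm out of the block.
- pocket5 (a point): centre of the floor of a round pocket in the jig (jig x -76, y -55 mm). The pocket is 54 mm in diameter and 26 mm deep with a small chamfer, its mouth on the jig's 36 mm high green block; a seated tube's origin lies on this point and the tube stands 24 mm out of the block.
- lock (a point): centre of the slot at the top face of the lock housing (jig x 0, y -118 mm, 63 mm above the bench). The slot is 18 mm wide (jig x) and 50 mm long (jig y), through a 10 mm thick plate; below is a free hollow at least 50 mm deep in which the T-head can turn either way.
- leaf (a joint): hinge angle of the aluminium leaf, rad: 0 shut (level, underside 63 mm, top 71 mm above the bench), growing as it opens; starts open at 1.65 to 1.95 (upper stop 1.95). Stiff friction hinge (0.45 N m): it stays where it is left; shut it by pushing (about 2 to 4 N) on the back of its free end, over and then down.
- hinge (a point): middle of the leaf's hinge axis (jig x 0, y +80 mm, 67 mm above the bench); the axis runs along the jig's x.
- leaf_end (a point): middle of the leaf's free edge, mid-thickness, 240 mm from the hinge axis. Leaf 8 mm thick; 188 mm wide up to 170 mm from the hinge, then 70 mm wide with a window 26 mm wide, 56 mm long (170 to 226 mm from the hinge) and a solid 14 mm bridge at the free end. When shut the window lies over the slot.
- stand: fixed wooden stand, 85 x 60 x 45 mm, with a slot 52 x 18 mm (long along its x) and 36 mm deep in its top; the key hangs in it by its collar. Origin: centre of the underside. Its position and heading change.
- key: T-key, 0.2 kg, upright in the stand. Origin: centre of the T-head's underside; z up, x along the head. From below: head 44 (x) x 12 x 12 mm; shank 12 mm thick up to 32 mm; collar 46 mm wide from 32 to 40 mm; orange flat handle 50 (x) x 14 (y) mm from 40 to 81 mm. Origin 13 mm above the bench in the stand, 39 mm when the collar rests on the shut leaf (head's top then 2 mm below the slot plate).
- tube1: copper-coloured tube blank, a round cylinder 50 mm in diameter and 50 mm high, 0.3 kg, standing upright on the bench (its dark ends are closed: nothing enters it). Origin: centre of its underside, z up along its axis. May be absent (None from the start) in some runs; at least three are there.
- tube2: copper-coloured tube blank, a round cylinder 50 mm in diameter and 50 mm high, 0.3 kg, standing upright on the bench (its dark ends are closed: nothing enters it). Origin: centre of its underside, z up along its axis. May be absent (None from the start) in some runs; at least three are there.
- tube3: copper-coloured tube blank, a round cylinder 50 mm in diameter and 50 mm high, 0.3 kg, standing upright on the bench (its dark ends are closed: nothing enters it). Origin: centre of its underside, z up along its axis. May be absent (None from the start) in some runs; at least three are there.
- tube4: copper-coloured tube blank, a round cylinder 50 mm in diameter and 50 mm high, 0.3 kg, standing upright on the bench (its dark ends are closed: nothing enters it). Origin: centre of its underside, z up along its axis. May be absent (None from the start) in some runs; at least three are there.
- tube5: copper-coloured tube blank, a round cylinder 50 mm in diameter and 50 mm high, 0.3 kg, standing upright on the bench (its dark ends are closed: nothing enters it). Origin: centre of its underside, z up along its axis. May be absent (None from the start) in some runs; at least three are there.
- oil: bystander: yellow can, 60 mm in diameter, 100 mm high; origin: centre of the underside.
- hammer: bystander: a hammer lying on the bench, along its x.
- strip: bystander: loose copper strip 220 x 55 x 4 mm lying on the bench; origin: centre of the underside.
Things that resemble listed ones, but are neither listed nor needed, are in the scene too. What is shaped like the tube2 but pink or turquoise is not meant.

How it is judged:
By the outcome, as a careful person would: the job done as asked, in the order asked, and still so for the second after the job is handed in, with the robot touching nothing.
Of tube1, tube2, tube3, tube4, tube5 only 3 to 5 are there at a start; the rules pass over those that are not, and their reading is None.
At some moment in a run one of tube1, tube2, tube3, tube4, tube5 may be knocked a few centimetres aside while the robot is not near it.
It also fails if it takes over 210 s, if anything falls off the work surface, if the arm or the gripper's body presses on something with over 40 N, if the wrist force passes 120 N, or if a joint passes its speed limit or range.

## Working session

There is one attempt and no reset: what is moved stays moved. The work goes in short steps, each a Python script; the robot and the scene stay as the last script left them, time stands still between calls to the robot, and variables do not carry over. Pictures are saved under pics/ and viewed, and the job is handed in when it is done.

```bash
ls; mkdir -p pics; python3 - <<'E'
from workcell import robot
import cv2,numpy as np
o=robot.get_obs();print(o)
for n in["side","top","wrist"]:
    c=robot.capture(n);cv2.imwrite(f"pics/{n}0.png",c["img"][:,:,::-1]);print(n,c["fx"],c["fy"],c["cx"],c["cy"],np.round(c["extrinsics"],4).tolist())
    np.savez(f"{n}0.npz",**c)
E
```

```text
pics
{'time_s': 0.0, 'joint_positions': array([-7.74762596e+01,  1.24768919e+01,  9.25291579e+01,  9.56955433e-04,
        7.51309248e+01, -6.42690163e+00]), 'joint_vel': array([-0.01534674, -0.05890761,  0.01105193, -0.01523918, -0.10187194,
       -0.00202085]), 'joint_efforts': array([ 7.65270215e-04, -3.96843195e+01, -3.03852296e+01, -9.78343269e-05,
        9.69069544e-03, -8.59948528e-06]), 'position': array([ 0.20283652, -0.59031052,  0.22996062]), 'tcp_rot': array([-1.79863990e+02, -1.62508189e-02,  1.89503760e+01]), 'ft_force': array([-0.26274347, -0.99710731,  0.33245322]), 'moment': array([ 0.02253216,  0.01509024, -0.00216317]), 'width': 0.08508726078053262}
side 459.0976720213861 459.0976720213861 276.82798131755874 211.60148872352448 [[-0.9621, -0.1994, 0.1861, 0.3223], [-0.2725, 0.6781, -0.6825, 0.7835], [0.0099, -0.7074, -0.7068, 0.9094], [0.0, 0.0, 0.0, 1.0]]
top 451.8847380620786 451.8847380620786 285.972472662506 204.77859338194745 [[-0.0263, -0.9957, 0.0889, 0.4407], [-0.9996, 0.0266, 0.0022, 0.0], [-0.0046, -0.0888, -0.996, 1.2082], [0.0, 0.0, 0.0, 1.0]]
wrist 326.5889110884508 326.5889110884508 286.68415761441895 208.9927494483136 [[0.3254, -0.898, -0.2962, 0.2781], [-0.9456, -0.3096, -0.1003, -0.564], [-0.0016, 0.3127, -0.9498, 0.373], [0.0, 0.0, 0.0, 1.0]]
```

View pics/top0.png

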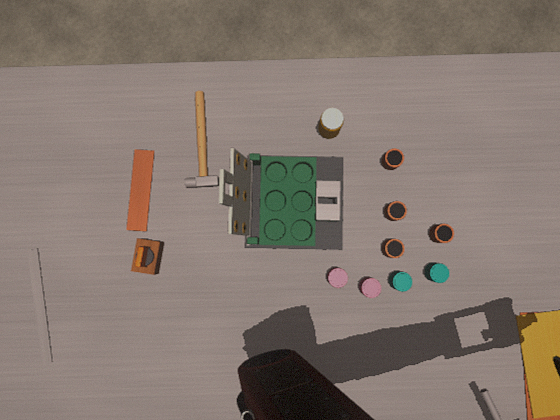

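View pics/side0.png

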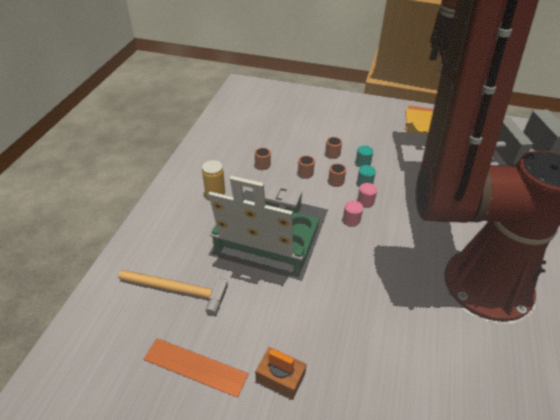

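View pics/wrist0.png

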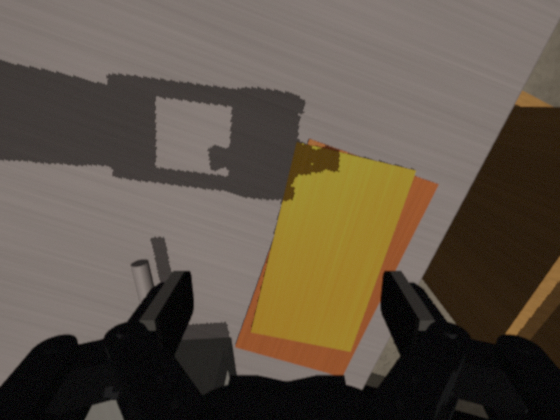

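Top view: four copper tubes with dark ends at (394,158), (396,211), (393,248) and (443,233). The pink ones (338,277), (371,288) and the turquoise ones (402,282), (440,272) are decoys. The jig is at about (285,202) with the leaf open to the left (+y). The key stands at (147,256), the oil can at (332,120), the hammer at (205,140) and the strip at (141,190). Next I enlarge the crops and measure.

```bash
cat > h.py <<'E'
import numpy as np,cv2
def cloud(c):
    z=c["z_map"];v,u=np.mgrid[:z.shape[0],:z.shape[1]]
    P=np.stack([(u-c["cx"])/c["fx"]*z,(v-c["cy"])/c["fy"]*z,z],-1)
    T=c["extrinsics"];W=P@T[:3,:3].T+T[:3,3];W[z<=0]=np.nan
    return W
def pix(c,p):
    T=c["extrinsics"];q=T[:3,:3].T@(np.asarray(p)-T[:3,3]);return np.array([c["fx"]*q[0]/q[2]+c["cx"],c["fy"]*q[1]/q[2]+c["cy"]])
def ray(c,u,v,z):
    T=c["extrinsics"];d=T[:3,:3]@np.array([(u-c["cx"])/c["fx"],(v-c["cy"])/c["fy"],1]);o=T[:3,3]
    return o+d*(z-o[2])/d[2]
def crop(c,u0,u1,v0,v1,s,name):
    im=c["img"][v0:v1,u0:u1,::-1];cv2.imwrite("pics/"+name,cv2.resize(im,None,fx=s,fy=s,interpolation=cv2.INTER_CUBIC))
E
python3 - <<'E'
from h import *
t=dict(np.load("top0.npz"));s=dict(np.load("side0.npz"))
crop(t,310,470,130,305,3,"t_tubes.png");crop(t,200,360,140,260,5,"t_jig.png");crop(s,130,350,130,400,2,"s_all.png")
crop(t,110,190,220,290,8,"t_key.png")
for c,n in((t,"top"),(s,"side")):
    W=cloud(c)
    hs=cv2.cvtColor(c["img"],cv2.COLOR_RGB2HSV)
    for (u,v) in [(394,158),(396,211),(393,248),(443,233)]:
        g=ray(t,u,v,.05)
        m=(np.hypot(W[...,0]-g[0],W[...,1]-g[1])<.045)&(W[...,2]>.042)&(W[...,2]<.06)
        q=W[m];b=(q.min(0)+q.max(0))/2
        print(n,(u,v),m.sum(),np.round(q.mean(0),4),"box",np.round(b,4),np.round(np.ptp(q,axis=0),4))
E
```

```text
top (394, 158) 300 [ 0.6599 -0.279   0.0506] box [ 0.6604 -0.2797  0.0494] [0.0493 0.0497 0.0143]
top (396, 211) 299 [ 0.5233 -0.2794  0.0503] box [ 0.5232 -0.2794  0.0487] [0.047  0.0483 0.0129]
top (393, 248) 307 [ 0.4265 -0.2686  0.0505] box [ 0.4263 -0.2688  0.05  ] [0.0462 0.0493 0.0138]
top (443, 233) 314 [ 0.462  -0.3966  0.0505] box [ 0.4623 -0.3977  0.0495] [0.0488 0.0497 0.0137]
side (394, 158) 163 [ 0.6607 -0.2755  0.0505] box [ 0.6617 -0.28    0.0487] [0.0489 0.052  0.0133]
side (396, 211) 174 [ 0.5239 -0.2756  0.0504] box [ 0.5248 -0.2786  0.0488] [0.0493 0.0547 0.013 ]
side (393, 248) 183 [ 0.4271 -0.2645  0.0504] box [ 0.4274 -0.2683  0.0489] [0.048  0.0555 0.0136]
side (443, 233) 151 [ 0.4623 -0.3926  0.0503] box [ 0.4631 -0.396   0.0491] [0.0488 0.0517 0.013 ]
```

View pics/t_tubes.png

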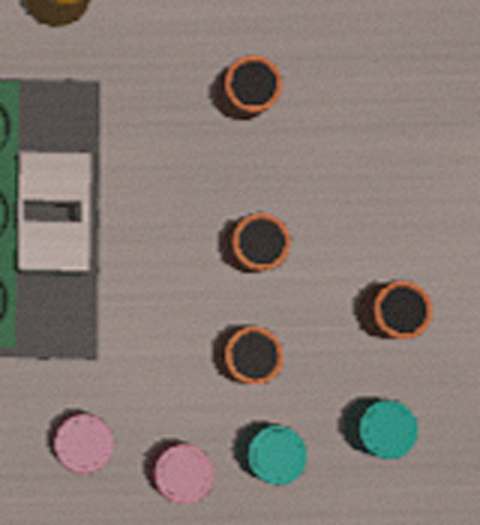

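View pics/t_jig.png

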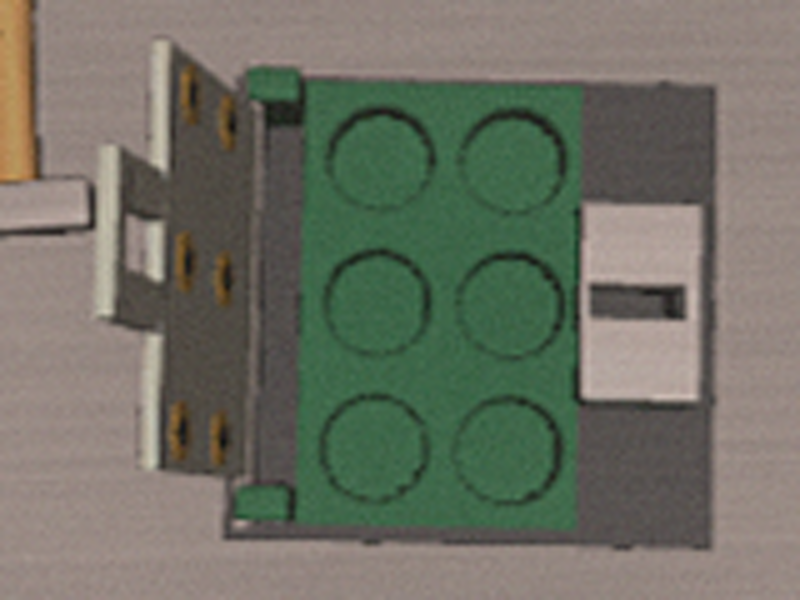

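View pics/s_all.png

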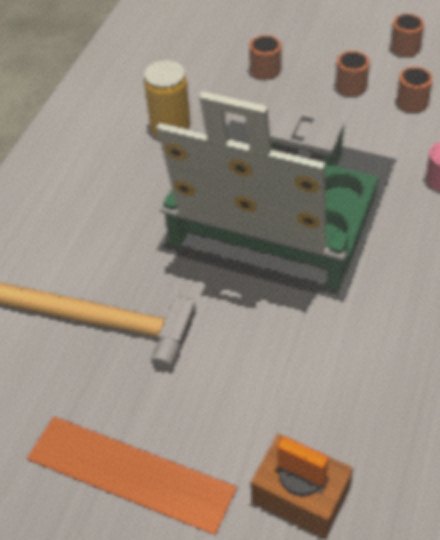

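View pics/t_key.png

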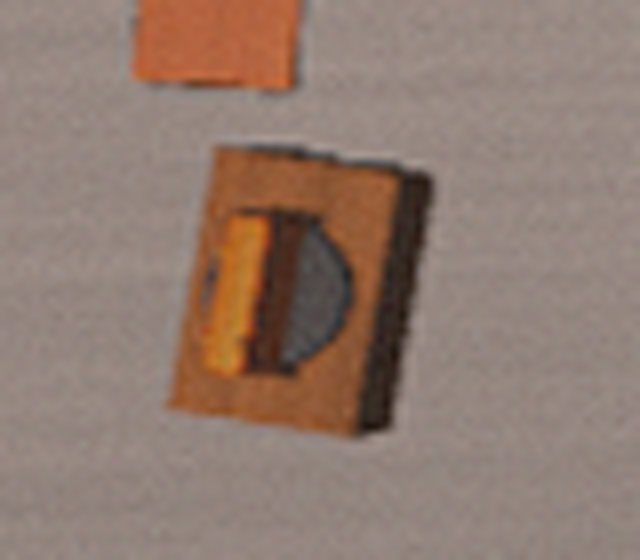

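```bash
python3 - <<'E'
from h import *
t=dict(np.load("top0.npz"));s=dict(np.load("side0.npz"))
px=[(380,159),(377,303),(375,448),(513,160),(510,305),(507,450)]
loc=np.array([(76,15),(0,15),(-76,15),(76,-55),(0,-55),(-76,-55)])/1000
P=np.array([ray(t,(u+.5)/5-.5+200,(v+.5)/5-.5+140,.036)[:2] for u,v in px])
def fit(L,P):
    a=L-L.mean(0);b=P-P.mean(0);th=np.arctan2((a[:,0]*b[:,1]-a[:,1]*b[:,0]).sum(),(a*b).sum())
    R=np.array([[np.cos(th),-np.sin(th)],[np.sin(th),np.cos(th)]]);o=P.mean(0)-R@L.mean(0);return th,o,P-(L@R.T+o)
th,o,r=fit(loc,P);print("pockets",np.degrees(th),o,np.round(r*1000,1).tolist())
W=cloud(t)
def rect(lo,hi,xr,yr,W=W):
    m=(W[...,2]>lo)&(W[...,2]<hi)&(W[...,0]>xr[0])&(W[...,0]<xr[1])&(W[...,1]>yr[0])&(W[...,1]<yr[1])
    q=W[m];return q,cv2.minAreaRect((q[:,:2]*1000).astype(np.float32))
for WW,n in((W,"top"),(cloud(s),"side")):
    q,rc=rect(.03,.04,(.3,.6),(-.12,.08),WW);print(n,"block",len(q),np.median(q[:,2]),rc)
    q,rc=rect(.057,.068,(.38,.52),(-.18,-.06),WW);print(n,"housing",len(q),np.median(q[:,2]),rc)
    q,rc=rect(.04,.0475,(.2,.42),(.25,.42),WW);print(n,"stand",len(q),np.median(q[:,2]),rc)
    q,rc=rect(.085,.11,(.2,.42),(.25,.42),WW);print(n,"handle",len(q),np.median(q[:,2]),q[:,2].max(),rc)
    q,_=rect(.1,.33,(.3,.6),(.0,.25),WW)
    print(n,"leaf",len(q),q[:,2].max(),q[q[:,2].argmax()])
# slot corners in top crop: (590..686, 284..319)
for U,V in((590,284),(686,287),(686,320),(590,316)): print(ray(t,(U+.5)/5-.5+200,(V+.5)/5-.5+140,.063))
E
```

```text
pockets -2.5289684259644516 [0.55773391 0.01613051] [[-0.4, -0.3], [-0.3, -0.2], [0.1, -0.7], [0.3, -0.0], [-0.1, 0.4], [0.4, 0.8]]
top block 1933 0.03625995902302126 ((481.1380615234375, -20.15776824951172), (192.82521057128906, 239.42698669433594), 86.52466583251953)
top housing 158 0.06370509446557948 ((511.56695556640625, -99.7586669921875), (58.555946350097656, 15.728133201599121), 88.37109375)
top stand 195 0.045179149566559884 ((403.0392150878906, 371.847412109375), (60.56864547729492, 44.25807571411133), 79.09599304199219)
top handle 57 0.09355434190579248 0.09834421515293035 ((409.00360107421875, 369.4227294921875), (14.816591262817383, 19.97591209411621), 87.10892486572266)
top leaf 1386 0.3084516438837017 [0.56843136 0.13134202 0.30845164]
side block 493 0.03674459890638171 ((482.03765869140625, -70.69966125488281), (230.3544464111328, 213.8977508544922), 59.807064056396484)
side housing 112 0.0641086131892975 ((511.6063232421875, -100.47789001464844), (67.17153930664062, 16.539323806762695), 89.48087310791016)
side stand 317 0.04570793835996689 ((398.3796691894531, 373.3521728515625), (62.217185974121094, 34.979515075683594), 81.46249389648438)
side handle 97 0.0940166929282712 0.09831478257597814 ((409.64678955078125, 372.186767578125), (15.103691101074219, 20.944992065429688), 75.16558837890625)
side leaf 2698 0.3087321220225372 [0.55570261 0.1330643  0.30873212]
[ 0.56222344 -0.0785694   0.063     ]
[ 0.55937876 -0.12739034  0.063     ]
[ 0.54250784 -0.12677822  0.063     ]
[ 0.5458544  -0.07803729  0.063     ]
```

```bash
python3 - <<'E'
from h import *
t=dict(np.load("top0.npz"));s=dict(np.load("side0.npz"))
for c,n in((t,"top"),(s,"side")):
    W=cloud(c);box=(W[...,0]>.33)&(W[...,0]<.5)&(W[...,1]>.29)&(W[...,1]<.46)
    for nm,lo,hi in(("stand",.038,.0485),("handletop",.088,.11)):
        m=box&(W[...,2]>lo)&(W[...,2]<hi);q=W[m]
        print(n,nm,m.sum(),np.median(q[:,2]),cv2.minAreaRect((q[:,:2]*1000).astype(np.float32)))
# crop pix t_key (8x,110,220): handle top corners, stand corners
for nm,z,L in(("handle",.094,((232,214),(270,217),(246,374),(204,374))),("stand",.045,((216,147),(400,166),(360,436),(170,408)))):
    P=np.array([ray(t,(U+.5)/8-.5+110,(V+.5)/8-.5+220,z) for U,V in L]);print(nm,P.round(4).tolist(),P.mean(0))
    print(cv2.minAreaRect((P[:,:2]*1000).astype(np.float32)))
crop(s,240,320,330,400,8,"s_key.png")
E
```

```text
top stand 456 0.04511704025777241 ((423.0694885253906, 368.47601318359375), (61.528438568115234, 85.14801788330078), 79.5466079711914)
top handletop 124 0.09378408820314243 ((422.9877624511719, 367.5895690917969), (14.98511028289795, 49.698097229003906), 79.13373565673828)
side stand 686 0.0459369487561298 ((423.8994445800781, 368.4337158203125), (62.761390686035156, 86.22348022460938), 79.33036041259766)
side handletop 202 0.0945329368124927 ((423.756591796875, 368.9588928222656), (15.596725463867188, 50.21506881713867), 77.8238525390625)
handle [[0.4473, 0.3675, 0.094], [0.4461, 0.3558, 0.094], [0.3984, 0.3631, 0.094], [0.3988, 0.376, 0.094]] [0.42266696 0.3656261  0.094     ]
((422.4444580078125, 365.9210205078125), (12.778303146362305, 49.85015869140625), 81.33226013183594)
stand [[0.4692, 0.3889, 0.045], [0.4616, 0.3297, 0.045], [0.376, 0.3426, 0.045], [0.3864, 0.4034, 0.045]] [0.42330743 0.36615445 0.045     ]
((423.37579345703125, 366.637451171875), (61.62154006958008, 86.55740356445312), 81.4310302734375)
```

View pics/s_key.png

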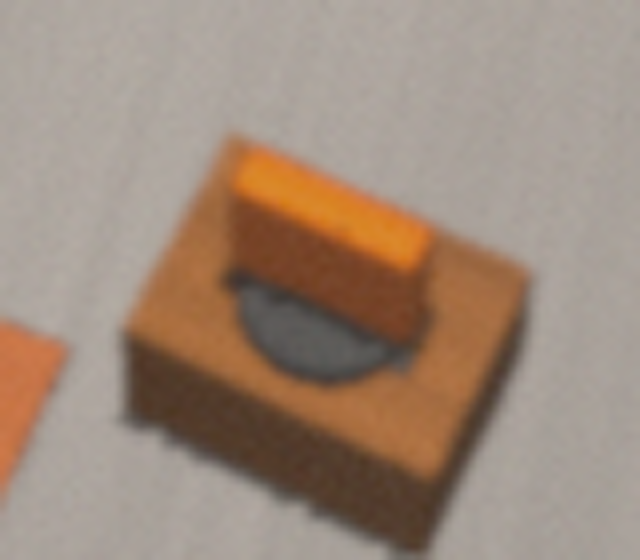

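```bash
cat >> h.py <<'E'
TH=np.radians(-2.53);O=np.array([.5577,.0161])
RJ=np.array([[np.cos(TH),-np.sin(TH)],[np.sin(TH),np.cos(TH)]])
def J(x,y): return RJ@np.array([x,y])/1000+O
def tubes(c,lo=.044,hi=.056):
    W=cloud(c);m=((W[...,2]>lo)&(W[...,2]<hi)).astype(np.uint8)
    n,l,st,ce=cv2.connectedComponentsWithStats(m);out=[]
    for i in range(1,n):
        if 120<st[i,4]<500:
            k=l==i;q=W[k];d=np.ptp(q[:,:2],axis=0)
            if d.max()<.06 and d.min()>.035:
                g=c["img"][k].astype(float);dark=np.mean(g.max(1)<80)
                p=(q.min(0)+q.max(0))/2;p[:2]=(p[:2]+q[:,:2].mean(0))/2
                out.append((p[0],p[1],np.median(q[:,2]),dark,*np.round(ce[i])))
    return np.round(np.array(out),4)
E
cat > t.py <<'E'
from workcell import robot
from h import *
def st(n=""):
    o=robot.get_obs();print(n,"t=%.1f"%o["time_s"],"p",o["position"].round(4),"F",o["ft_force"].round(1),"w %.4f"%o["width"],"j6 %.0f"%o["joint_positions"][5],"rpy",o["tcp_rot"].round(1))
def grab(p,yaw):
    robot.movep([p[0],p[1],.15],[180,0,yaw]);robot.move_gripper(.085)
    robot.line_to([p[0],p[1],.027],velocity=.2)
    robot.move_gripper(.03,60);st("grip")
    robot.line_to([p[0],p[1],.13],velocity=.25)
def place(q,yaw):
    robot.movep([q[0],q[1],.13],[180,0,yaw])
    robot.line_to([q[0],q[1],.075],velocity=.2)
    h=robot.line_to([q[0],q[1],.038],velocity=.06,f_stop=8);st("down hit=%s"%h)
    return h
def release(q):
    robot.move_gripper(.060);z=robot.get_obs()["position"];robot.line_to([z[0],z[1],.14],velocity=.25);st("rel")
E
python3 - <<'E'
from t import *
t=dict(np.load("top0.npz"));print(tubes(t))
grab((.5235,-.279),-2.5)
h=place(J(0,15),-2.5)
c=robot.capture("wrist");cv2.imwrite("pics/w1.png",c["img"][:,:,::-1])
E
```

```text
[[ 6.603e-01 -2.794e-01  5.040e-02  5.890e-01  3.930e+02  1.570e+02]
 [ 5.233e-01 -2.797e-01  5.040e-02  5.946e-01  3.960e+02  2.100e+02]
 [ 4.621e-01 -3.973e-01  5.080e-02  6.013e-01  4.430e+02  2.330e+02]
 [ 4.264e-01 -2.689e-01  5.060e-02  6.033e-01  3.940e+02  2.480e+02]
 [ 3.616e-01 -3.792e-01  5.030e-02  7.550e-02  4.380e+02  2.720e+02]
 [ 3.560e-01 -1.220e-01  5.060e-02  6.600e-03  3.370e+02  2.770e+02]
 [ 3.432e-01 -2.847e-01  5.050e-02  5.790e-02  4.010e+02  2.810e+02]
 [ 3.288e-01 -2.056e-01  5.060e-02  2.630e-02  3.700e+02  2.870e+02]]
grip t=3.2 p [ 0.5252 -0.2803  0.0294] F [-1.  -0.2  5.8] w 0.0483 j6 58 rpy [179.9  -0.2  -2.5]
down hit=True t=6.0 p [0.5586 0.0312 0.0394] F [-0.8  0.3  3.9] w 0.0475 j6 88 rpy [180.   -0.   -2.5]
```

View pics/w1.png

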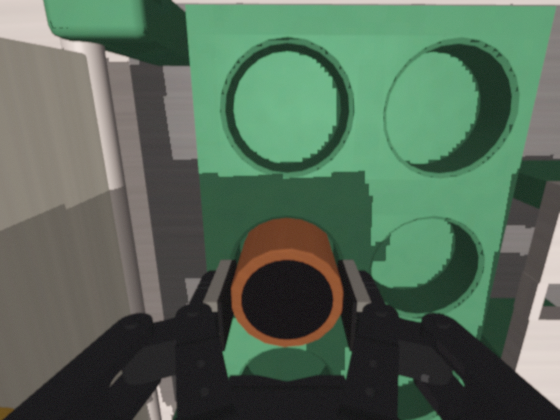

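The tube is at (287,285), held between the jaws in the middle rear pocket. TCP z rose by exactly the pocket floor height (0.0294→0.0394), so it is fully home. I'll release it and look again.

```bash
python3 - <<'E'
from t import *
release(0)
c=robot.capture("top");r=tubes(c);print(r[r[:,3]>.3]);np.savez("a.npz",**c)
cv2.imwrite("pics/top1.png",c["img"][:,:,::-1])
W=cloud(c);p=J(0,15);m=np.hypot(W[...,0]-p[0],W[...,1]-p[1])<.02;print("z",np.nanmedian(W[m][:,2]))
E
```

```text
rel t=6.9 p [0.5568 0.0312 0.1404] F [ 0.4  1.2 -0.9] w 0.0604 j6 89 rpy [-1.8e+02  1.0e-01 -2.5e+00]
[[ 6.605e-01 -2.795e-01  5.040e-02  5.870e-01  3.930e+02  1.570e+02]
 [ 4.621e-01 -3.974e-01  5.070e-02  5.974e-01  4.430e+02  2.330e+02]
 [ 4.263e-01 -2.691e-01  5.060e-02  5.973e-01  3.940e+02  2.480e+02]]
z 0.48199790151903954
```

View pics/top1.png

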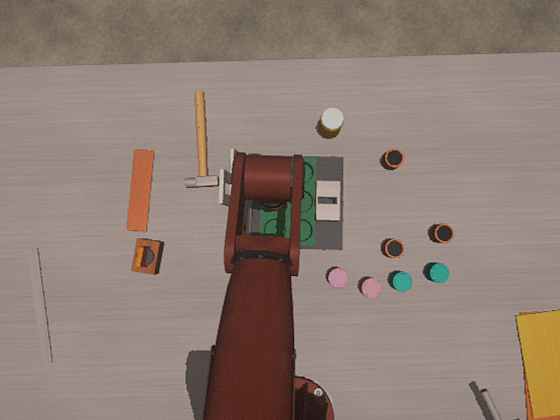

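The top view shows three copper tubes left, at (393,157), (443,233) and (394,248), unmoved. The areas hidden before hold no other copper tube.

```bash
cat >> t.py <<'E'
def one(near,gyaw,pk,pyaw):
    c=robot.capture("top");r=tubes(c);r=r[r[:,3]>.3];r=r[r[:,1]<-.17]
    i=np.argmin(np.hypot(r[:,0]-near[0],r[:,1]-near[1]));d=r[i];print("found",r[:,:2].tolist(),"use",d[:2])
    assert np.hypot(*(d[:2]-near))<.02
    grab(d[:2],gyaw);z0=robot.get_obs()["width"]
    place(J(*pk),pyaw)
E
python3 - <<'E'
from t import *
one((.4263,-.269),-2.5,(76,-55),87.5)
E
```

```text
found [[0.6608, -0.2797], [0.4622, -0.3974], [0.4263, -0.269]] use [ 0.4263 -0.269 ]
grip t=9.8 p [ 0.4277 -0.2704  0.0289] F [-0.5 -0.1  7.2] w 0.0483 j6 52 rpy [179.9  -0.2  -2.5]
down hit=True t=12.3 p [ 0.6331 -0.0425  0.0636] F [-1.5  0.6  2.9] w 0.0482 j6 -8 rpy [179.8   0.   87.5]
```

```bash
python3 - <<'E'
from t import *
robot.wait(.3);st()
p=J(76,-55);print(p)
c=robot.capture("wrist");cv2.imwrite("pics/w2.png",c["img"][:,:,::-1])
E
```

```text
t=12.6 p [ 0.6331 -0.0425  0.0636] F [-1.2  0.1  6. ] w 0.0482 j6 -8 rpy [179.7   0.   87.5]
[ 0.63119808 -0.04220122]
```

View pics/w2.png

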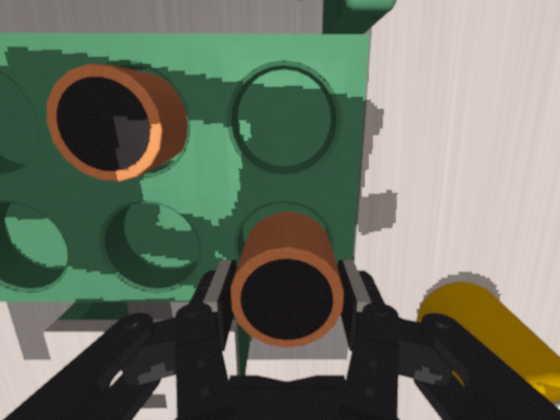

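The tube is stopped on the rim: the wrist view shows it (287,285) in front of the pocket arc, and the arm sits about 2 mm off its command. I'll correct for that offset.

```bash
cat >> t.py <<'E'
def exact(p,vel=.1,n=2):
    p=np.asarray(p,float);cmd=p.copy()
    for i in range(n):
        robot.line_to(cmd,velocity=vel);robot.wait(.15)
        e=p-robot.get_obs()["position"];cmd=cmd+e
        if np.abs(e).max()<.0004:break
    return cmd
E
python3 - <<'E'
from t import *
q=np.array([.6312,-.0408])
cmd=exact([*q,.072],n=3);st("above");print(cmd)
h=robot.line_to([cmd[0],cmd[1],.037],velocity=.06,f_stop=8);st("h=%s"%h)
E
```

```text
above t=13.9 p [ 0.6312 -0.0408  0.0721] F [ 0.7 -0.1 -2.2] w 0.0481 j6 -8 rpy [179.9  -0.   87.5]
[ 0.63122779 -0.04082939  0.07200556]
h=True t=14.4 p [ 0.6303 -0.0408  0.0388] F [0.4 0.8 4.2] w 0.0481 j6 -8 rpy [-179.9   -0.    87.5]
```

Home: z 0.0388, as expected. The errors come from motion lag, so from now on I settle above each grasp and insertion.

```bash
cat >> t.py <<'E'
def grab(p,yaw):
    robot.movep([p[0],p[1],.15],[180,0,yaw]);robot.move_gripper(.085)
    robot.line_to([p[0],p[1],.06],velocity=.25)
    c=exact([p[0],p[1],.04]);c=exact([c[0],c[1],.027]);st("pre")
    robot.move_gripper(.03,60);robot.wait(.1);st("grip")
    robot.line_to([p[0],p[1],.13],velocity=.25)
def place(q,yaw):
    robot.movep([q[0],q[1],.13],[180,0,yaw])
    c=exact([q[0],q[1],.075],vel=.2,n=3);st("above")
    h=robot.line_to([c[0],c[1],.037],velocity=.06,f_stop=8);st("down hit=%s"%h)
    return h
E
python3 - <<'E'
from t import *
release(0)
one((.4622,-.3974),87.5,(-76,-55),87.5)
E
```

```text
rel t=15.2 p [ 0.6291 -0.0405  0.1407] F [ 0.5 -0.5  0.3] w 0.0602 j6 -8 rpy [-179.9   -0.    87.5]
found [[0.6607, -0.2796], [0.4622, -0.3974]] use [ 0.4622 -0.3974]
pre t=19.0 p [ 0.4622 -0.3974  0.0269] F [ 0.6 -0.2 -0.3] w 0.0848 j6 -45 rpy [-180.    -0.    87.5]
grip t=19.5 p [ 0.4626 -0.398   0.0278] F [ 0.5 -0.7  3.6] w 0.0482 j6 -45 rpy [1.799e+02 1.000e-01 8.750e+01]
above t=22.8 p [ 0.4792 -0.0355  0.0747] F [-0.1  0.2 -2.5] w 0.0480 j6 -10 rpy [-180.    -0.    87.5]
down hit=True t=23.4 p [ 0.4783 -0.0351  0.0377] F [-1.7  0.3  4.6] w 0.0480 j6 -10 rpy [-1.798e+02 -1.000e-01  8.750e+01]
```

```bash
python3 - <<'E'
from t import *
release(0)
one((.6607,-.2796),87.5,(0,-55),87.5)
c=robot.capture("side");crop(c,190,350,160,280,5,"s3.png")
E
```

```text
rel t=24.2 p [ 0.477  -0.0348  0.1404] F [-0.2 -0.9  0.2] w 0.0603 j6 -10 rpy [-1.798e+02 -1.000e-01  8.750e+01]
found [[0.6604, -0.2798]] use [ 0.6604 -0.2798]
pre t=27.6 p [ 0.6603 -0.2798  0.0267] F [-0.  -0.3 -0.3] w 0.0848 j6 -26 rpy [-180.    -0.    87.5]
grip t=28.2 p [ 0.6609 -0.2802  0.0278] F [-0.2 -1.4  3.5] w 0.0479 j6 -26 rpy [179.9   0.   87.5]
above t=31.1 p [ 0.5551 -0.0389  0.0746] F [-1.  -0.6 -2.6] w 0.0480 j6 -9 rpy [-180.    -0.    87.5]
down hit=True t=31.7 p [ 0.554  -0.0386  0.0378] F [-1.   0.   4.1] w 0.0477 j6 -9 rpy [-179.8   -0.    87.5]
```

View pics/s3.png

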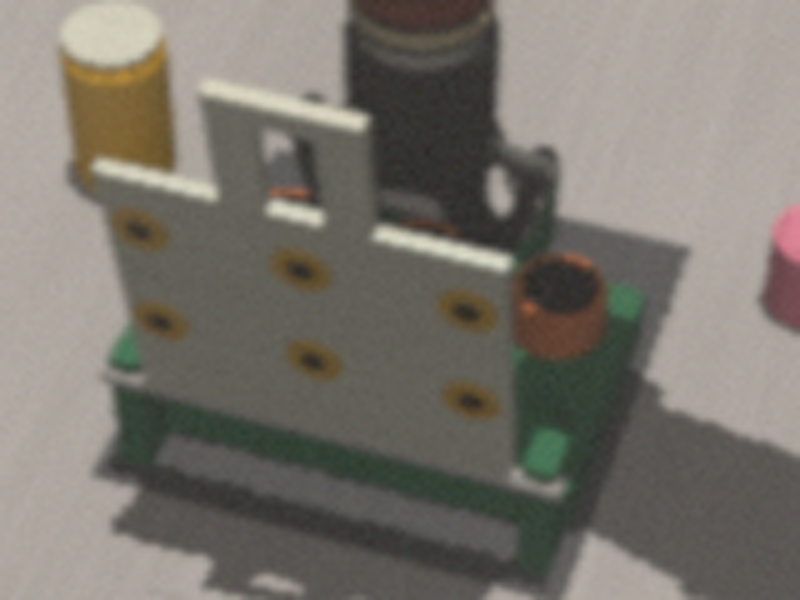

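```bash
python3 - <<'E'
from t import *
release(0)
p=robot.get_obs()["position"]
robot.line_to([p[0],p[1],.40],velocity=.3)
robot.move_gripper(0.0)
q=J(0,165);robot.movep([q[0],q[1],.40],[180,0,87.5])
q=J(0,260)
robot.movep([q[0]-.1,q[1],.40],[180,0,87.5])
c=robot.capture("top");cv2.imwrite("pics/top4.png",c["img"][:,:,::-1]);crop(c,200,360,140,260,5,"top4c.png")
W=cloud(c)
for k in((76,15),(0,15),(-76,15),(76,-55),(0,-55),(-76,-55)):
    p=J(*k);m=np.hypot(W[...,0]-p[0],W[...,1]-p[1])<.018;print(k,"z",np.nanmedian(W[m][:,2]).round(4))
print(tubes(c)[:,:4]);st()
E
```

```text
rel t=32.6 p [ 0.5522 -0.0382  0.1402] F [-0.3 -0.6 -0.5] w 0.0602 j6 -9 rpy [-179.7   -0.    87.5]
(76, 15) z 0.0102
(0, 15) z 0.0608
(-76, 15) z 0.0102
(76, -55) z 0.0609
(0, -55) z 0.0607
(-76, -55) z 0.0608
[[ 0.3616 -0.3793  0.0507  0.0696]
 [ 0.3559 -0.122   0.0508  0.0066]
 [ 0.3426 -0.2847  0.0506  0.0485]
 [ 0.3288 -0.2052  0.0506  0.0229]]
 t=35.8 p [0.47   0.2746 0.4002] F [ 0.2 -0.6  0.7] w 0.0002 j6 26 rpy [179.9   0.   87.4]
```

View pics/top4.png

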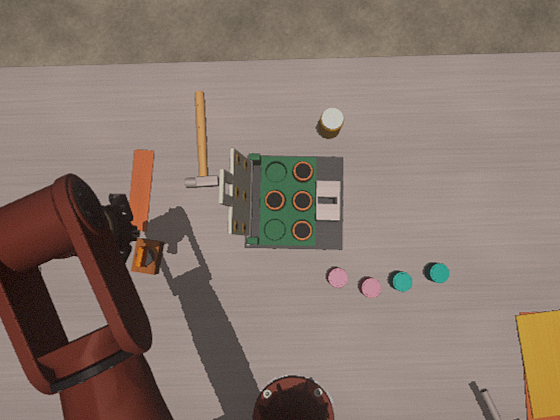

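All four copper tubes are seated: the ring tops at (302,171), (274,200), (302,200) and (302,230) measure 60.8 mm, and none is left on the bench. Next is the leaf.

```bash
python3 - <<'E'
from t import *
def tip(th,press=.002,r=.225):
    d=np.array([-np.cos(th),np.sin(th)]);n=np.array([np.sin(th),np.cos(th)])
    off=.004+.011*max(np.sin(th),0)-press
    y,z=np.array([.080,.067])+r*d+off*n
    q=J(0,y*1000);return [q[0],q[1],z]
q=J(0,175);robot.movep([q[0],q[1],.36],[180,0,87.5])
robot.line_to([q[0],q[1],.28],velocity=.25)
fx=[]
for th in np.arange(1.75,-.01,-.175):
    h=robot.line_to(tip(th),velocity=.15,f_stop=25)
    o=robot.get_obs();fx.append((round(th,2),h,o["ft_force"].round(1).tolist(),o["position"].round(3).tolist()))
    if h: break
for f in fx: print(*f)
st()
E
```

```text
1.75 False [-0.8, -0.4, 0.7] [0.565, 0.149, 0.288]
1.58 False [-0.3, -0.3, 0.5] [0.562, 0.11, 0.292]
1.4 False [-0.5, 0.1, -1.1] [0.56, 0.071, 0.291]
1.22 False [0.4, 0.3, 0.0] [0.558, 0.032, 0.283]
1.05 False [-0.3, 0.7, -0.1] [0.557, -0.006, 0.268]
0.87 False [1.0, 0.6, -0.6] [0.555, -0.04, 0.246]
0.7 False [-0.0, -0.2, -0.1] [0.554, -0.07, 0.219]
0.52 False [0.2, 1.0, -0.2] [0.553, -0.095, 0.186]
0.35 False [0.6, -0.0, 0.1] [0.552, -0.113, 0.15]
0.17 False [-0.2, -0.9, -0.1] [0.551, -0.124, 0.11]
-0.0 True [-2.6, 0.5, 9.8] [0.554, -0.129, 0.071]
 t=41.4 p [ 0.5537 -0.1293  0.0709] F [-2.6  0.5  9.8] w 0.0001 j6 -18 rpy [1.797e+02 1.000e-01 8.750e+01]
```

```bash
python3 - <<'E'
from t import *
c=robot.capture("side");crop(c,190,350,160,280,5,"s5.png");c=robot.capture("wrist");cv2.imwrite("pics/w5.png",c["img"][:,:,::-1])
E
```

```text
(no output)
```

View pics/s5.png

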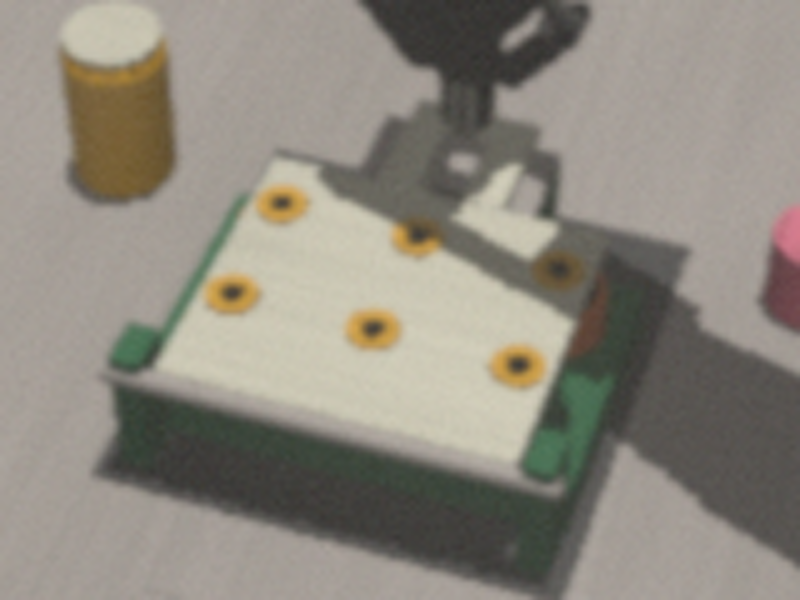

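View pics/w5.png

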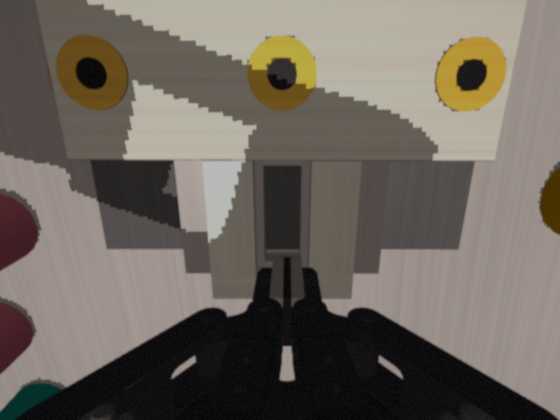

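The leaf is down flat: the side view shows it level over the tubes, and the wrist view shows the slot through the window at (282,205). Next I retreat and measure the slot from two wrist positions plus the top camera.

```bash
python3 - <<'E'
from t import *
p=robot.get_obs()["position"]
robot.line_to([p[0],p[1],.15],velocity=.2);robot.move_gripper(.085)
for i,(y,z) in enumerate(((-175,.17),(-150,.22))):
    q=J(0,y);exact([q[0],q[1],z],vel=.2);c=robot.capture("wrist");np.savez(f"lw{i}.npz",**c)
    u,v=pix(c,[*J(0,-118),.063]).astype(int);print(i,u,v)
    u0=max(u-80,0);v0=max(v-60,0);crop(c,u0,u0+160,v0,v0+120,5,f"lw{i}.png");print(u0,v0)
    W=cloud(c);g=J(0,60);m=np.hypot(W[...,0]-J(25,-118)[0],W[...,1]-J(25,-118)[1])<.006;print("leaf z",np.nanmedian(W[m][:,2]))
robot.movep([.45,.2,.3],[180,0,87.5])
c=robot.capture("top");np.savez("lt.npz",**c);crop(c,200,360,140,260,5,"lt.png");st()
W=cloud(c)
for y in(40,0,-40,-80,-140): 
    k=J(30,y);m=np.hypot(W[...,0]-k[0],W[...,1]-k[1])<.006;print(y,"leaf z",np.nanmedian(W[m][:,2]))
E
```

```text
0 286 134
206 74
leaf z 0.07115889630632272
1 286 156
206 96
leaf z 0.07118616380744983
 t=46.2 p [0.4504 0.1991 0.2995] F [1.4 0.1 0.8] w 0.0851 j6 18 rpy [-180.     0.    87.4]
40 leaf z 0.0717578372934653
0 leaf z 0.0711383017463012
-40 leaf z 0.07219372547046998
-80 leaf z 0.07189187925055651
-140 leaf z 0.07143324842715626
```

View pics/lw0.png

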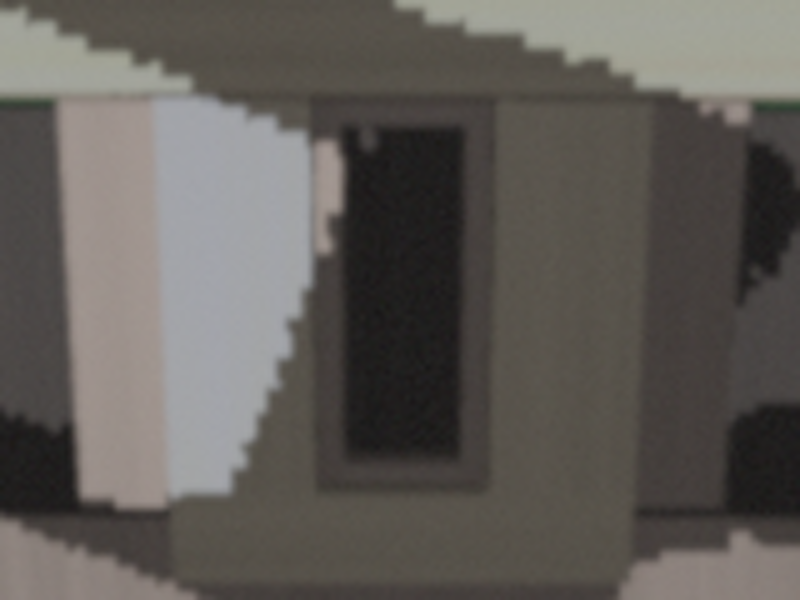

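View pics/lw1.png

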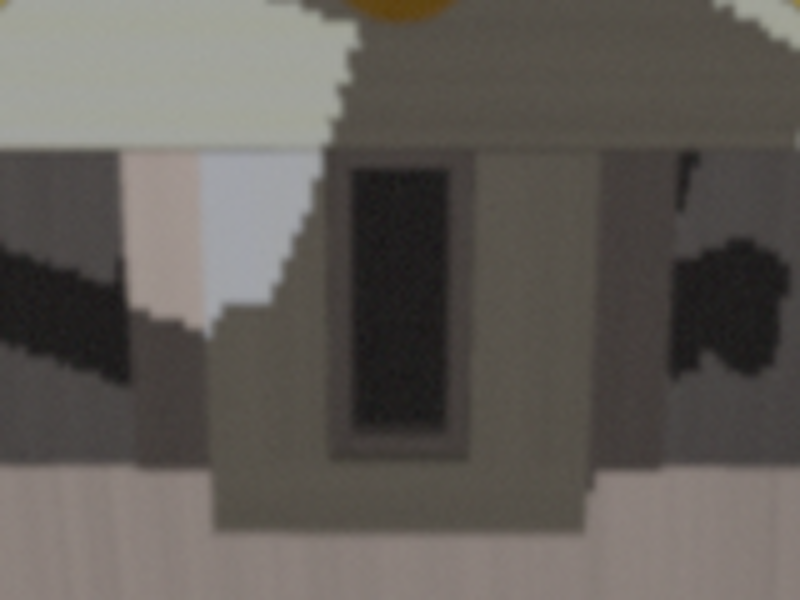

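View pics/lt.png

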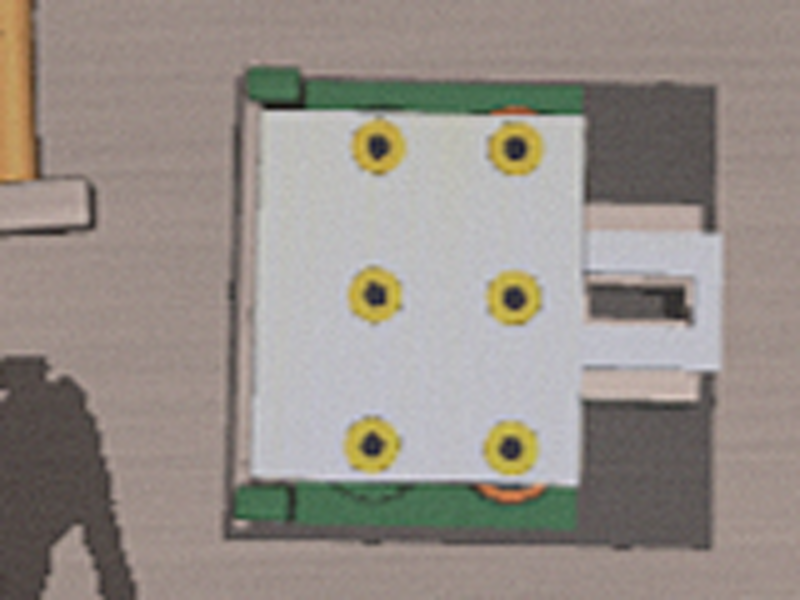

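```bash
python3 - <<'E'
from h import *
for i,(off,us,vs) in enumerate((((206,74),(344,463),(127,466)),((206,96),(351,447),(168,439)))):
    c=dict(np.load(f"lw{i}.npz"));P=np.array([ray(c,(u+.5)/5-.5+off[0],(v+.5)/5-.5+off[1],.063)[:2] for u in us for v in vs])
    L=(P-O)@RJ*1000;print(L.round(1).tolist(),L.mean(0).round(2),P.mean(0).round(4))
# direct two-view triangulation check of z of slot far corner
import itertools
A=[];b=[]
for i,(off,u,v) in enumerate((((206,74),463,127),((206,96),447,168))):
    c=dict(np.load(f"lw{i}.npz"));T=c["extrinsics"];d=T[:3,:3]@np.array([((u+.5)/5-.5+off[0]-c["cx"])/c["fx"],((v+.5)/5-.5+off[1]-c["cy"])/c["fy"],1]);d/=np.linalg.norm(d)
    M=np.eye(3)-np.outer(d,d);A.append(M);b.append(M@T[:3,3])
print("tri",np.linalg.lstsq(np.vstack(A),np.hstack(b),rcond=None)[0])
E
```

```text
[[-9.2, -93.1], [-9.7, -142.8], [8.1, -93.1], [8.7, -142.8]] [  -0.52 -117.95] [ 0.552  -0.1017]
[[-9.4, -93.0], [-9.9, -143.1], [7.9, -93.0], [8.3, -143.1]] [  -0.77 -118.05] [ 0.5517 -0.1018]
tri [ 0.56158102 -0.07720399  0.06289145]
```

```bash
python3 - <<'E'
from t import *
k=np.array([.4232,.3675]);ax=np.array([np.cos(np.radians(169.5)),np.sin(np.radians(169.5))])
robot.movep([*(k-.03*ax),.22],[180,0,169.5])
for i,(a,z) in enumerate(((-.03,.22),(-.06,.19))):
    p=k+a*ax;exact([*p,z],vel=.2);c=robot.capture("wrist");np.savez(f"kw{i}.npz",**c)
    u,v=pix(c,[*k,.09]).astype(int);u0=max(u-80,0);v0=max(v-60,0);crop(c,u0,u0+160,v0,v0+120,5,f"kw{i}.png");print(u0,v0)
    W=cloud(c);m=(np.hypot(W[...,0]-k[0],W[...,1]-k[1])<.06)&(W[...,2]>.085)&(W[...,2]<.11);q=W[m];print(m.sum(),np.median(q[:,2]),cv2.minAreaRect((q[:,:2]*1000).astype(np.float32)))
st()
E
```

```text
206 104
1001 0.09388382532606077 ((421.6888122558594, 368.09503173828125), (13.755940437316895, 50.13226318359375), 79.8255615234375)
206 71
1384 0.09386544295732428 ((421.690673828125, 368.3803405761719), (13.828703880310059, 49.79030227661133), 79.05078887939453)
 t=48.6 p [0.4823 0.3562 0.1892] F [-0.3 -0.7 -0.1] w 0.0849 j6 -50 rpy [180.    0.  169.5]
```

View pics/kw0.png

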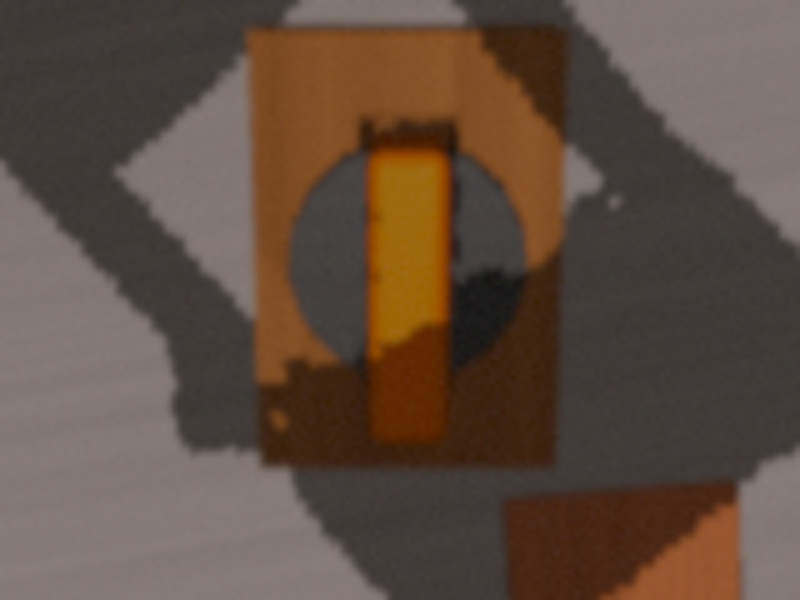

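View pics/kw1.png

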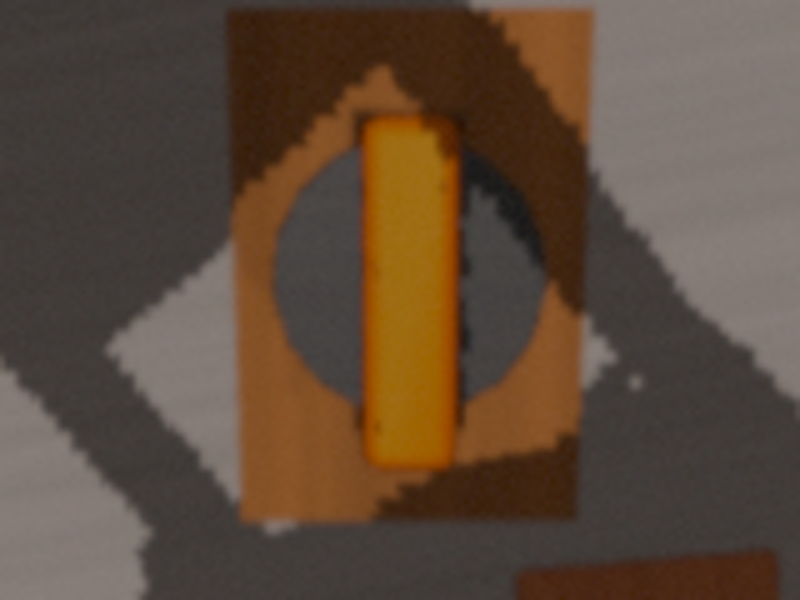

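The key (orange handle at about (408,290) in the crops, the only one in the scene) is at (0.4217, 0.3682), top at 0.094, heading about -10.5°. I'll grasp it.

```bash
python3 - <<'E'
from t import *
k=[.4217,.3682]
robot.move_gripper(.06)
robot.movep([*k,.14],[180,0,169.5]);exact([*k,.11],n=3);c=exact([*k,.058],n=3);st("pre")
robot.move_gripper(.005,90);robot.wait(.2);st("grip")
o=robot.get_obs()["position"]
robot.line_to([*o[:2],.17],velocity=.12);st("lift")
c=robot.capture("side");crop(c,200,360,260,400,5,"s6.png")
E
```

```text
pre t=52.4 p [0.4217 0.3682 0.0578] F [-0.4  0.4  0.2] w 0.0598 j6 -46 rpy [-180.    -0.   169.5]
grip t=53.1 p [0.4219 0.3683 0.058 ] F [ 0.2 -0.4  1.5] w 0.0128 j6 -46 rpy [180.    0.  169.5]
lift t=54.2 p [0.4211 0.3677 0.1688] F [ 0.4 -1.  -1.9] w 0.0128 j6 -46 rpy [-1.799e+02 -1.000e-01  1.695e+02]
```

View pics/s6.png

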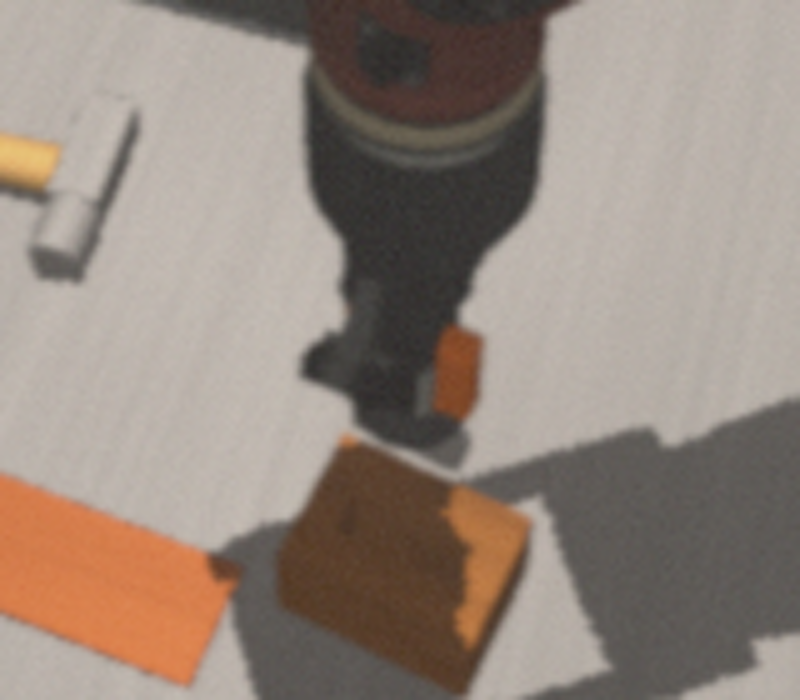

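```bash
python3 - <<'E'
from t import *
q=[.5520,-.1018]
o=robot.get_obs()["position"];robot.line_to([*o[:2],.2],velocity=.2)
robot.movep([*q,.2],[180,0,87.5]);c=exact([*q,.13],n=3);st("above")
im=robot.capture("side");crop(im,230,350,140,260,5,"s7.png")
im=robot.capture("wrist");cv2.imwrite("pics/w7.png",im["img"][:,:,::-1])
E
```

```text
above t=58.1 p [ 0.552  -0.1018  0.1299] F [-0.  -0.5 -2.2] w 0.0127 j6 -15 rpy [180.    0.   87.5]
```

View pics/s7.png

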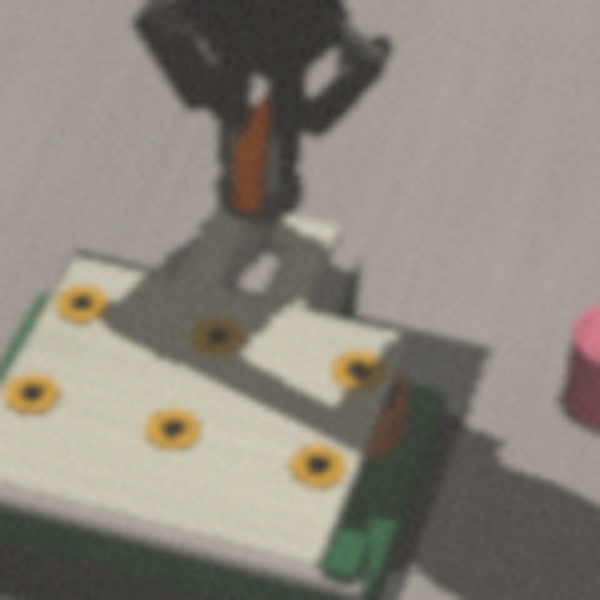

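View pics/w7.png

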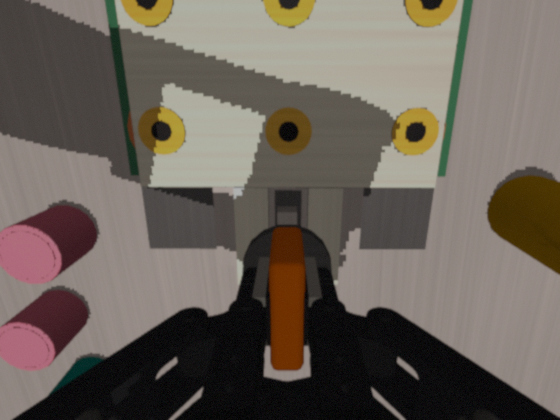

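The wrist view shows the handle (287,298) upright between the pads and lined up with the window and slot at (287,205). I'll lower it.

```bash
python3 - <<'E'
from t import *
q=[.5520,-.1018]
c=exact([*q,.119],n=3);st("pre")
h=robot.line_to([c[0],c[1],.083],velocity=.03,f_stop=6);st("down %s"%h)
E
```

```text
pre t=58.6 p [ 0.5521 -0.1018  0.1191] F [ 0.3 -0.1 -1.5] w 0.0132 j6 -15 rpy [180.    0.   87.5]
down True t=59.7 p [ 0.5516 -0.1017  0.0839] F [-0.4 -0.5  5.5] w 0.0129 j6 -15 rpy [-179.9   -0.    87.5]
```

```bash
python3 - <<'E'
from t import *
q=[.5520,-.1018,.0842]
for y in(100,120,140,160,177.5):
    robot.line_to(q,rot=[180,0,y],velocity=.05);st(y)
robot.wait(.2);st("turned")
robot.line_to([q[0],q[1],.0825],velocity=.03,f_stop=6);st("press")
im=robot.capture("wrist");cv2.imwrite("pics/w8.png",im["img"][:,:,::-1])
E
```

```text
100 t=60.1 p [ 0.5519 -0.1018  0.084 ] F [-0.3 -0.7 -0.6] w 0.0134 j6 -27 rpy [-180.    -0.    99.9]
120 t=60.6 p [ 0.5519 -0.1017  0.084 ] F [-0.   0.1 -1.4] w 0.0132 j6 -47 rpy [-180.    -0.   119.8]
140 t=61.1 p [ 0.5518 -0.1017  0.084 ] F [ 0.1  0.5 -2.3] w 0.0130 j6 -67 rpy [-180.    -0.   139.8]
160 t=61.6 p [ 0.5518 -0.1017  0.084 ] F [ 0.5  0.2 -2.2] w 0.0133 j6 -87 rpy [180.   -0.  159.8]
177.5 t=62.1 p [ 0.5519 -0.1018  0.0841] F [-0.2 -0.1 -2.1] w 0.0129 j6 -105 rpy [180.   -0.  177.3]
turned t=62.3 p [ 0.552  -0.1018  0.0842] F [ 0.4 -0.7 -2.2] w 0.0130 j6 -105 rpy [180.   -0.  177.4]
press t=62.5 p [ 0.5522 -0.1018  0.0839] F [-3.4  1.7  5.8] w 0.0131 j6 -105 rpy [-180.    -0.   177.5]
```

View pics/w8.png

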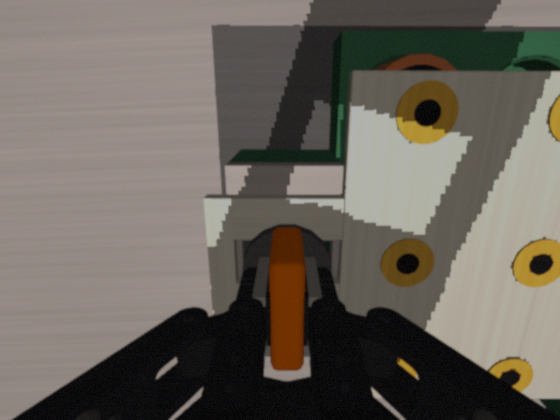

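The key is turned a full quarter (handle across the window at (287,298)) and the collar is down. I'll release it and check.

```bash
python3 - <<'E'
from t import *
robot.line_to([.5520,-.1018,.0842],velocity=.03)
robot.move_gripper(.05);robot.wait(.1)
o=robot.get_obs()["position"];robot.line_to([*o[:2],.2],velocity=.12)
im=robot.capture("wrist");cv2.imwrite("pics/w9.png",im["img"][:,:,::-1])
W=cloud(im);k=[.552,-.1018];m=(np.hypot(W[...,0]-k[0],W[...,1]-k[1])<.04)&(W[...,2]>.11)&(W[...,2]<.13);q=W[m]
print("w",len(q),np.median(q[:,2]),cv2.minAreaRect((q[:,:2]*1000).astype(np.float32)))
robot.movep([.36,-.25,.3],[180,0,87.5])
for n in("top","side"):
    c=robot.capture(n);cv2.imwrite(f"pics/{n}9.png",c["img"][:,:,::-1]);W=cloud(c)
    m=(np.hypot(W[...,0]-k[0],W[...,1]-k[1])<.05)&(W[...,2]>.11)&(W[...,2]<.13);q=W[m];print(n,len(q),np.median(q[:,2]),q[:,2].max(),cv2.minAreaRect((q[:,:2]*1000).astype(np.float32)))
    for y in(40,0,-40,-80): 
        g=J(45,y);m=np.hypot(W[...,0]-g[0],W[...,1]-g[1])<.006;print(y,"leaf z",np.nanmedian(W[m][:,2]))
    if n=="side": crop(c,190,350,150,270,5,"s9.png")
    else: print(tubes(c)[:,:4])
st()
E
```

```text
w 1242 0.11985671800106862 ((551.3789672851562, -101.41032409667969), (13.717020988464355, 49.290348052978516), 87.25941467285156)
top 123 0.1201046200598963 0.1254968629587192 ((554.2147216796875, -101.033447265625), (12.604828834533691, 49.15074920654297), 88.0632095336914)
40 leaf z 0.07104250889848995
0 leaf z 0.07126868100952333
-40 leaf z 0.07086072193113746
-80 leaf z 0.07190030338580611
[[ 0.3561 -0.122   0.0509  0.0167]
 [ 0.3427 -0.2847  0.0507  0.0852]
 [ 0.3287 -0.2054  0.0507  0.0295]]
side 117 0.11918883259515056 0.12423656530726279 ((554.2784423828125, -99.47361755371094), (19.988149642944336, 49.49103927612305), 88.84037780761719)
40 leaf z 0.07274263173281825
0 leaf z 0.07241041089046124
-40 leaf z 0.0712078327228376
-80 leaf z 0.07238922627561672
 t=65.7 p [ 0.3604 -0.2494  0.2991] F [ 0.2 -0.6  0. ] w 0.0500 j6 -42 rpy [-1.799e+02 -1.000e-01  8.760e+01]
```

View pics/w9.png

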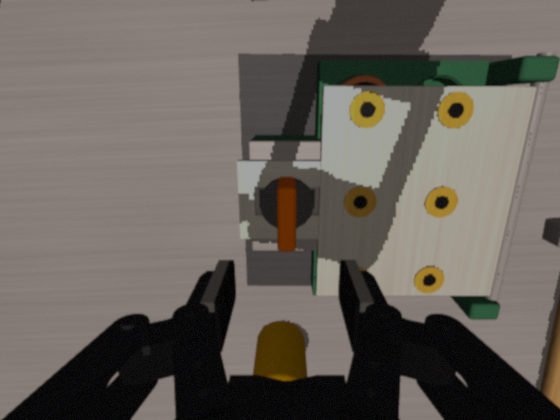

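View pics/s9.png

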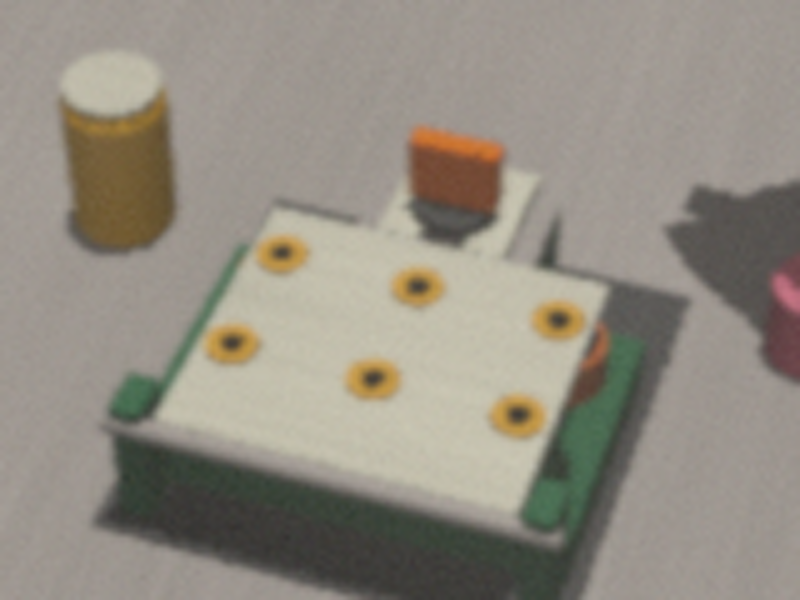

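View pics/top9.png

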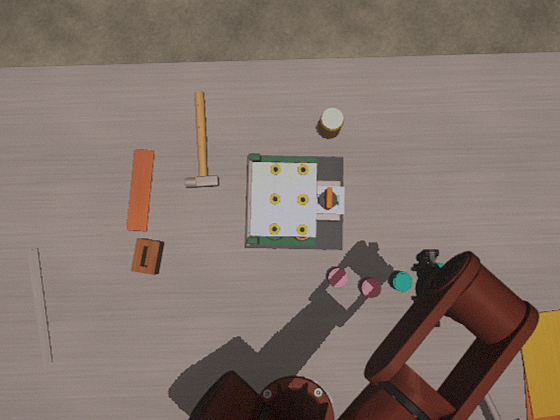

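The key is upright at (329,198), handle top at 0.120 (39+81 mm), lying across the slot. The leaf is level, and the strip, hammer and can are unmoved. I'm handing in.

```bash
python3 - <<'E'
from t import *
robot.hand_in();robot.wait(1.2);st()
E
```

```text
the job is handed in; nothing more can be done
the job is handed in; nothing more can be done
```

The drill jig is ready and the job is handed in, at about 66 s of the 210 s allowed.

- **Tubes:** All four copper tubes on the bench stand in the three front-row pockets and the middle rear one. Their tops measured 60.7–60.9 mm before the leaf came down, so they are fully home. One first stopped on the rim because the arm was about 2 mm off; I corrected it and it went in.
- **Leaf:** It is shut and level, with its top at 71–72 mm by the wrist and top cameras. The side camera read up to about 1.7 mm high.
- **Key:** It went in until the collar rested on the leaf, then turned 90°. It stands upright with its handle top at 0.120 m, as expected for a seated collar, and lies across the slot to within about 1°. The top and side cameras place it 2–3 mm from where the wrist camera does, which I put down to calibration.
- **Oil can, hammer and strip:** The last top view shows all three where they started.

The gripper was clear of everything at hand-in. I did not see any tube get knocked aside. No checks failed at the end.

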